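Stand the knocked-over custard cups back up

ROBOT

A 6-joint arm with a two-finger parallel gripper is mounted at the origin on a cart in front of the work surface, level with it; the furniture and walls round the work are solid. World frame = base frame: x ahead of the robot, y to its left, z up, the work surface at z = 0. Lengths are in m, angles in degrees, forces in N, time in s.
With the tool pointing down it reaches from about 0.3 to 0.75 m from the base axis. Payload 8.5 kg.
Tool frame: the origin (TCP) lies between the finger pads; the fingertips stand env.finger_overhang ahead of it and the grasp point (between the pads) lies 2 mm behind it (env.finger_overhang is the distance from the TCP to the fingertips, in m); z points along the fingers, y is the line along which they close (so a half turn about z gives the same grasp; the last joint's range is limited). The gripper opens to 85 mm and grips with 20 to 120 N. Pads are 22 mm wide; open, the fingers measure 114 mm over their backs; the gripper's body (76 mm by 85 mm) begins 54 mm behind the grasp point. The pads swing forward as they close: fully open they stand 13 mm farther back than shut.
Start: joints at [-88.253, 21.807, 74.336, -0, 83.858, -12.336], TCP at [0.134, -0.533, 0.248] pointing down, gripper open.
Joint ranges: [-178.18, 178.18], [-50.72, 133.34], [12.68, 142.11], [-81.47, 261.47], [9.98, 163.14], [-165.26, 165.26]. Speed limits (degrees/s): [136.94, 136.94, 180, 180, 180, 180].

INTERFACE

Orientations are given as a 3x3 rotation matrix whose columns are the frame's x, y, z axes.
In Python, from rig import env gives the robot as it stands. The module is installed in compiled form; this text tells all that it offers.
- The arm moves only by the tool jog_arm, never from a script. Its arguments are lists of equal length, an entry for each row: "hand": the finger opening in m, from 0 to 0.0854; "travel": the shift along the world's x, y, z in m, a list of three; "yaw": the turn about the world's z in rad. A call has exactly 5 rows; each row shifts and turns the commanded pose from where the row before left it; what a row does not reach is not made up. A row lasts 1/8 s, in which the tool goes at most 62.5 mm and 10.7 degrees, less where a joint would pass 70% of its speed; a pose out of reach is approached as far as the arm can. A call is refused whole if a number of a shift passes 0.0625 or a number of a turn 0.188, either way. A call with a gripper value outside its range is refused whole. The fingers move at their own pace and stop on an object; "grip_force" is the grip in N (left out, the last holds). Time passes only in rows, so rows that do not move let the fingers close, or fill a call up. It gives the time, the measured TCP pose, the force, the opening and the grip force at its end, in the units of the state.
- env.observe(): the state, without advancing time (a new reading comes with each control period).
- env.get_image(name): name is "side" or "top" or "wrist"; returns the picture (420x560x3 uint8, red, green, blue); there is no depth.
- env.calibration(name): a dict with "fx", "fy", "cx", "cy" (pixels), "position" and "rotation" of the camera in the world; the wrist camera has in their place "hand_eye" (4x4, takes a point from camera to tool coordinates, whose origin is the TCP and whose axes are the flange's). Camera axes: x right, y down, z forward; pixel columns grow to the right and rows downward; lengths in m; the calibration is good to about 2 mm. A picture is of the moment at which its call begins: read the wrist's pose just before it. calibration takes no time and is no camera call.
- env.close_job(): hands the job in; it is judged then, once.
The state is a dict: "time_s": time; "q": joint angles; "qvel": joint speeds; "joint_efforts": joint torques, N m; "position": TCP position; "tool_rot": TCP orientation; "ft_force": force on the tool from outside, world axes, zero at the start; "wrist_torque": the same for the moment, N m; "grip_width": finger opening in m; "gripper_force": force on a finger pad.
Only numpy, scipy, OpenCV 4.12 (cv2) and the standard library are available. Lean on these libraries where they do the work, as an engineer would, in place of code of your own. Each camera call takes 0.05 s, during which the arm holds its last target. There are 200 camera calls.

TASK

Two of the custard cups on the worktop have been knocked over onto their sides. Tip both back upright, each within a hand's width of where it lies, by pushing gently on it: do not pick up or carry anything. Leave the cups that still stand and the kitchen timer as they are.

Things in the scene. Friction and masses are not known exactly. Their poses are not given: they have to be found in the camera images.
- fallen_cup_1: Cream paper cup of set custard, solid, 75 g, 42 mm high, 60 wide at the rim, 44 at the base; starts on its side, rim's top 59 mm up, mouth not towards the robot; rolls. Pushed from mouth to base 50 mm above the worktop, rising 10 mm over the next 35, it pivots on its base edge, slides up to 50 mm and drops upright; pushed lower it may slide or jam. Origin: base underside centre; z: base to mouth.
- fallen_cup_2: Cream paper cup of set custard, solid, 75 g, 42 mm high, 60 wide at the rim, 44 at the base; starts on its side, rim's top 59 mm up, mouth not towards the robot; rolls. Pushed from mouth to base 50 mm above the worktop, rising 10 mm over the next 35, it pivots on its base edge, slides up to 50 mm and drops upright; pushed lower it may slide or jam. Origin: base underside centre; z: base to mouth.
- upright_cup_1: Cream pleated paper cup of set custard, 42 mm high, 60 mm wide at the rim, 44 mm at the base. It stands upright and is to be left alone. Origin: centre of its base's underside; z axis from base to mouth.
- upright_cup_2: Cream pleated paper cup of set custard, 42 mm high, 60 mm wide at the rim, 44 mm at the base. It stands upright and is to be left alone. Origin: centre of its base's underside; z axis from base to mouth.
- kitchen_timer: White round wind-up kitchen timer, 68 mm wide, 57 mm high, to be left alone. Origin: centre of its underside, z up. (Also there, fixed: a film dispenser with its cover open, 135 mm high, x 0.30 to 0.435, y -0.15 to 0.23; keep the gripper clear of it.)
Not all that is in view belongs to the job. What is shaped like the fallen_cup_2 but orange or yellow is not meant.

How it is judged (in metres and radians):
At the end, for the whole second after the job is handed in: Both fallen cups stand upright (axis within 0.1 rad of vertical, base on the worktop within 6 mm), at rest, each within 100 mm of where it started; the two other cups and the timer still stand within 20 mm of where they stood (angle between each of fallen_cup_1, fallen_cup_2, upright_cup_1, upright_cup_2, kitchen_timer's own z axis and vertical below 0.1 rad and height (world z) of each of fallen_cup_1, fallen_cup_2 below 0.006 m and distance of each of fallen_cup_1, fallen_cup_2 from where it was at the start of the episode below 0.1 m and linear speed of each of fallen_cup_1, fallen_cup_2 below 0.02 m/s and angular speed of each of fallen_cup_1, fallen_cup_2 below 0.3 rad/s and distance of each of upright_cup_1, upright_cup_2, kitchen_timer from where it was at the start of the episode below 0.02 m); the robot touches nothing.
It fails at once if a fallen cup is lifted or carried (base centre over 35 mm up, or upright and over 15 mm off the worktop) ((height (world z) of fallen_cup_1 above 0.035 m or (angle between fallen_cup_1's own z axis and vertical below 0.25 rad and height (world z) of fallen_cup_1 above 0.015 m)) or (height (world z) of fallen_cup_2 above 0.035 m or (angle between fallen_cup_2's own z axis and vertical below 0.25 rad and height (world z) of fallen_cup_2 above 0.015 m))).
It fails at once if a fallen cup is squeezed or pressed with over 25 N by the fingers (contact force between the fingers and fallen_cup_1 above 25 N or contact force between the fingers and fallen_cup_2 above 25 N).
It fails at once if a standing cup or the timer is moved over 20 mm, lifted, or tilted over 0.3 rad ((distance of upright_cup_1 from where it was at the start of the episode above 0.02 m or angle between upright_cup_1's own z axis and vertical above 0.3 rad) or (distance of upright_cup_2 from where it was at the start of the episode above 0.02 m or angle between upright_cup_2's own z axis and vertical above 0.3 rad) or (distance of kitchen_timer from where it was at the start of the episode above 0.02 m or angle between kitchen_timer's own z axis and vertical above 0.3 rad)).
It also fails if it takes over 40 s, if anything falls off the work surface, if the arm or the gripper's body presses on something with over 40 N, if the wrist force passes 120 N, or if a joint passes its speed limit or range.

## Working session

There is one attempt and no reset: what is moved stays moved. The work goes in short steps, Python scripts to look and compute and a tool call to move; the robot and the scene stay as the last step left them, time stands still between calls to the robot, and variables do not carry over. Pictures are saved under pics/ and viewed, at most 10 in all, crops included, and the job is handed in when it is done.

Besides the shell and the picture viewer there is one more tool, called after "Call:" by a JSON object that holds its "method" and its "body". jog_arm: Moves the arm, as the interface text tells. Its arguments: {"type":"object","properties":{"hand":{"type":"array"},"travel":{"type":"array"},"yaw":{"type":"array"},"grip_force":{"type":"number"}},"required":["hand","travel","yaw"]}

```bash
mkdir -p pics
python3 - <<'E'
from rig import env
import cv2
o=env.observe(); print(o['time_s'],o['position'],o['tool_rot'],env.finger_overhang,o['grip_width'])
for n in ('top','side'):
    im=env.get_image(n); cv2.imwrite(f'pics/{n}0.png',im[:,:,::-1]); c=env.calibration(n); print(n,c)
print(env.calibration('wrist'))
E
```

```text
0.0 [ 0.13381748 -0.53319725  0.24771265] [[ 9.69936905e-01  2.43356519e-01 -6.48693440e-05]
 [ 2.43356352e-01 -9.69935850e-01  1.46075049e-03]
 [ 2.92564051e-04 -1.43262217e-03 -9.99998931e-01]] 0.017 0.08540911744541325
top {'fx': 502.27354975961606, 'fy': 502.27354975961606, 'cx': 284.4300062284088, 'cy': 218.34098011398586, 'position': array([ 0.46878346, -0.01991365,  1.33361603]), 'rotation': array([[ 0.00687154, -0.99261231,  0.12113455],
       [-0.99997114, -0.00642823,  0.00405001],
       [-0.00324141, -0.12115888, -0.99262784]])}
side {'fx': 469.40128988650304, 'fy': 469.40128988650304, 'cx': 277.76751554211336, 'cy': 211.21341540259223, 'position': array([0.22820346, 0.83840379, 0.84521169]), 'rotation': array([[-0.90576133, -0.25413328,  0.3391352 ],
       [-0.42317462,  0.58541783, -0.69152672],
       [-0.02279584, -0.76987158, -0.63779158]])}
{'fx': 362.8196571236004, 'fy': 362.8196571236004, 'cx': 274.3397517654463, 'cy': 212.23372116345652, 'hand_eye': array([[ 1.62329319e-03, -9.63033004e-01, -2.69378540e-01,
         6.82602226e-02],
       [ 9.99998672e-01,  1.60195917e-03,  2.99027083e-04,
        -4.49326836e-04],
       [ 1.43560474e-04, -2.69378668e-01,  9.63034326e-01,
        -1.25708473e-01],
       [ 0.00000000e+00,  0.00000000e+00,  0.00000000e+00,
         1.00000000e+00]])}
```

View pics/top0.png

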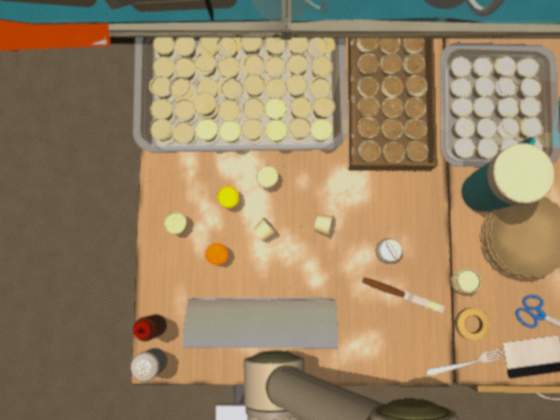

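View pics/side0.png

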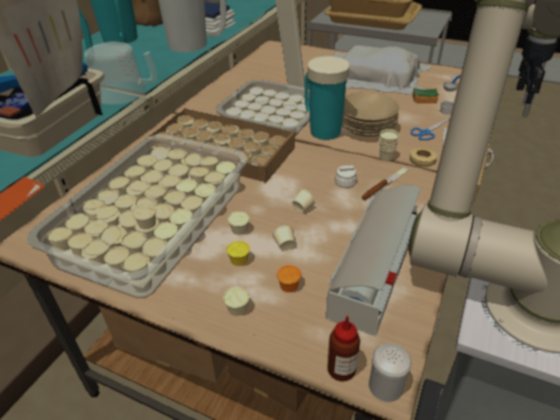

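The top view shows two cream cups lying down at about (264,230) and (324,225). Cups that could be mistaken for them are the upright cream cups at (176,223) and (268,177), the yellow cup at (228,197), the orange cup at (217,254), the timer at (390,250), and another cream cup at (466,282). I choose (264,230) and (324,225) because they are cream and lying on their sides, and I'll check both in one close crop.

```bash
cat > h.py <<'E'
import numpy as np, cv2
from rig import env
def ray(n,u,v,z,o=None):
    c=env.calibration(n)
    if n=='wrist':
        T=c['hand_eye'];R0=np.array(o['tool_rot']);R=R0@T[:3,:3];p=np.array(o['position'])+R0@T[:3,3]
    else: R=c['rotation'];p=c['position']
    d=R@np.array([(u-c['cx'])/c['fx'],(v-c['cy'])/c['fy'],1.])
    return p+d*(z-p[2])/d[2]
E
python3 - <<'E'
from h import *
t=cv2.imread('pics/top0.png');s=cv2.imread('pics/side0.png')
a=cv2.resize(t[200:260,240:350],None,fx=7,fy=7*.7*1.0,interpolation=2)
a=cv2.resize(t[200:260,240:350],(770,420),interpolation=2)
b=cv2.resize(s[180:260,265:325],(390,520),interpolation=2)
a=cv2.resize(t[195:260,240:350],(495,293),interpolation=2)
b=cv2.resize(s[180:260,260:326],(297,360),interpolation=2)
o=np.zeros((360,800,3),np.uint8);o[:293,:495]=a;o[:,500:797]=b
cv2.imwrite('pics/crop.png',o)
for n,u,v,z in [('f1',264,230,.03),('f2',324,225,.03),('u',176,223,.042),('u',268,177,.042),('yel',228,197,.042),('or',217,254,.042),('timer',390,250,.057)]:
    print(n,ray('top',u,v,z).round(3))
E
```

```text
f1 [0.597 0.038 0.03 ]
f2 [ 0.611 -0.118  0.03 ]
u [0.612 0.266 0.042]
u [0.735 0.029 0.042]
yel [0.681 0.133 0.042]
or [0.533 0.158 0.042]
timer [ 0.545 -0.283  0.057]
```

View pics/crop.png

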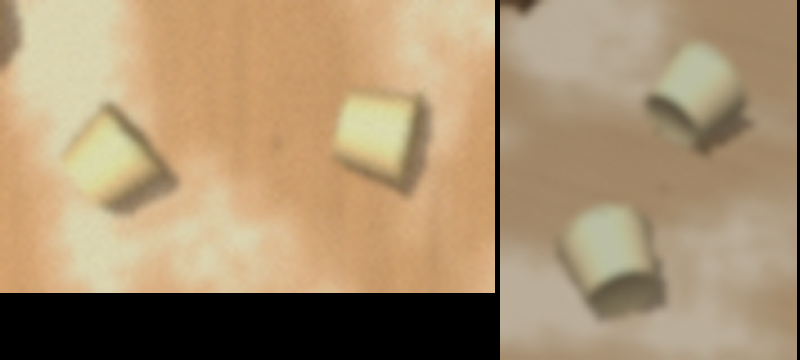

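The crop shows f1 (left) with its wide mouth end at the upper right, which is +x,-y, and its narrow base at the lower left. f2 has its mouth to the right, which is -y and slightly -x. So f1 needs a push along about 130° and f2 along about 77°. I'll fly over with the fingers closed.

Call:
{"method": "jog_arm", "body": {"hand": [0,0,0,0,0], "travel": [[0.035,0.033,0],[0.035,0.033,0],[0.035,0.033,0],[0.035,0.033,0],[0.035,0.033,0]], "yaw": [0.135,0.135,0.135,0.135,0.135]}}

```text
time_s: 0.72
position: [0.3097, -0.3671, 0.2481]
tool_rot: [[0.602, 0.799, -0.0], [0.799, -0.602, 0.0], [0.0, -0.0, -1.0]]
ft_force: [0.0, -1.2, -0.5]
grip_width: -0.0
gripper_force: 0.0
```

Call:
{"method": "jog_arm", "body": {"hand": [0,0,0,0,0], "travel": [[0.035,0.033,0],[0.035,0.033,0],[0.035,0.033,0],[0.035,0.033,0],[0.035,0.033,0]], "yaw": [0.135,0.135,0.135,0.135,0.135]}}

```text
time_s: 1.35
position: [0.4847, -0.2021, 0.2481]
tool_rot: [[-0.029, 1.0, -0.0], [1.0, 0.029, 0.0], [0.0, -0.0, -1.0]]
ft_force: [-0.4, -1.5, -0.6]
grip_width: -0.0001
gripper_force: 0.0
```

Call:
{"method": "jog_arm", "body": {"hand": [0,0,0,0,0], "travel": [[0.035,0.033,0],[0.035,0.033,0],[0.035,0.033,0],[0.035,0.033,0],[0.035,0.033,0]], "yaw": [0.135,0.135,0.135,0.135,0.135]}}

```text
time_s: 1.98
position: [0.6597, -0.0372, 0.2479]
tool_rot: [[-0.648, 0.762, -0.001], [0.762, 0.648, 0.0], [0.001, -0.001, -1.0]]
ft_force: [1.3, -1.4, -0.3]
grip_width: -0.0
gripper_force: 0.0
```

Run:
```python
from h import *
import pickle
o=env.observe(); im=env.get_image('wrist'); cv2.imwrite('pics/w1.png',im[:,:,::-1]); pickle.dump(o,open('o1.pkl','wb'))
R=np.array(o['tool_rot']); print(o['time_s'],o['position'],np.degrees(np.arctan2(R[1,0],R[0,0])),o['grip_width'],env.finger_overhang,np.round(o['q'],1))
```

```text
1.975 [ 0.6597285  -0.03719809  0.24786807] 130.3644379163947 -6.311380909153108e-06 0.017 [-13.5  33.5  54.4  -0.   92.2 -53.8]
```

View pics/w1.png

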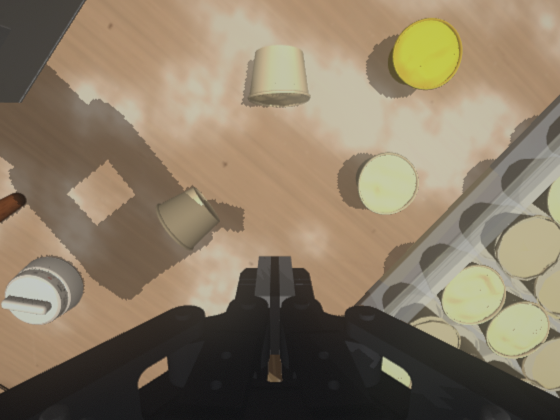

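The wrist view shows f1 with its mouth rim running from (248,95) to (310,97) and its base from (257,46) to (303,46), nearly aligned with the tool. f2's mouth runs from (159,208) to (190,247) and its base is at the upper right. The closed fingertips end at row 256.

Run:
```python
from h import *
import pickle
o=pickle.load(open('o1.pkl','rb')); im=cv2.imread('pics/w1.png'); hsv=cv2.cvtColor(im,cv2.COLOR_BGR2HSV)
for n,x0,y0,x1,y1 in (('f1',235,35,320,112),('f2',145,180,222,255)):
    c=hsv[y0:y1,x0:x1]
    print(n,c[(y1-y0)//2,(x1-x0)//2],c[5,5],c[5,-5])
pts={'f1':[(248,95),(310,97),(257,46),(303,46)],'f2':[(159,208),(190,247),(197,189),(217,216)]}
for n,p in pts.items():
    w=[ray('wrist',*q,z,o) for q,z in zip(p,(.03,.03,.022,.022))]
    m=(w[0]+w[1])/2;b=(w[2]+w[3])/2;d=(b-m)[:2]
    print(n,'mouth',m.round(3),'base',b.round(3),'widths',np.linalg.norm(w[0]-w[1]).round(3),np.linalg.norm(w[2]-w[3]).round(3),'len',np.linalg.norm(d).round(3),'push deg',np.degrees(np.arctan2(d[1],d[0])).round(1), 'face deg',[ (np.degrees(np.arctan2(*(e[1::-1])))%180-0).round(1) for e in (w[1]-w[0],w[3]-w[2])])
T={'f1':[(108,103),(175,182),(62,155),(115,208)],'f2':[(420,92),(405,185),(352,92),(335,155)]}
for n,p in T.items():
    w=[ray('top',240+u/4.5,195+v/4.5,z) for (u,v),z in zip(p,(.03,.03,.022,.022))]
    m=(w[0]+w[1])/2;b=(w[2]+w[3])/2;d=(b-m)[:2]
    print(n,'top: mouth',m.round(3),'base',b.round(3),np.degrees(np.arctan2(d[1],d[0])).round(1))
```

```text
f1 [ 30  41 195] [ 22  42 195] [ 16  72 190]
f2 [ 19  72 155] [ 15  84 116] [ 15  89 171]
f1 mouth [0.61  0.028 0.03 ] base [0.583 0.061 0.022] widths 0.056 0.041 len 0.043 push deg 129.4 face deg [np.float64(38.7), np.float64(40.5)]
f2 mouth [ 0.613 -0.134  0.03 ] base [ 0.622 -0.096  0.022] widths 0.049 0.033 len 0.04 push deg 77.1 face deg [np.float64(164.8), np.float64(164.2)]
f1 top: mouth [0.606 0.019 0.03 ] base [0.584 0.05  0.022] 125.8
f2 top: mouth [ 0.609 -0.138  0.03 ] base [ 0.619 -0.098  0.022] 76.7
```

Call:
{"method": "jog_arm", "body": {"hand": [0.014,0.014,0.014,0.014,0.014], "travel": [[-0.006,0.008,-0.034],[-0.006,0.008,-0.034],[-0.006,0.008,-0.034],[-0.004,0.007,-0.034],[-0.002,0.003,-0.02]], "yaw": [-0.01,0,0,0,0]}}

```text
time_s: 2.65
position: [0.6338, -0.0039, 0.0902]
tool_rot: [[-0.637, 0.771, -0.003], [0.771, 0.637, 0.001], [0.002, -0.002, -1.0]]
ft_force: [0.3, 0.3, 0.6]
grip_width: 0.014
gripper_force: 0.0
```

Run:
```python
from h import *
import pickle
o=env.observe(); im=env.get_image('wrist')[:,:,::-1].copy(); s=env.get_image('side')[:,:,::-1]
pickle.dump(o,open('o2.pkl','wb'))
cv2.imwrite('pics/w2.png',np.hstack([cv2.resize(im,(480,360)),cv2.resize(s[150:270,250:350],(300,360))]))
cv2.imwrite('w2raw.png',im)
```

```text
(no output)
```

View pics/w2.png

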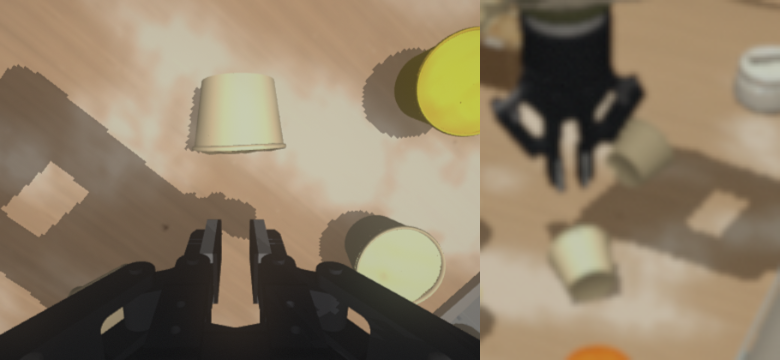

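The cup is centred about 2 mm to the right of the fingers' midline and aligned with the push. I go down to push height and then forward.

Call:
{"method": "jog_arm", "body": {"hand": [0.014,0.014,0.014,0.014,0.014], "travel": [[0.0015,0.001,-0.013],[0,0,-0.01],[-0.005,0.006,0],[-0.005,0.006,0],[-0.005,0.006,0]], "yaw": [0,0,0,0,0]}}

```text
time_s: 3.38
position: [0.6211, 0.0151, 0.0698]
tool_rot: [[-0.637, 0.771, 0.001], [0.771, 0.637, -0.0], [-0.001, 0.001, -1.0]]
ft_force: [0.0, 0.5, -0.6]
grip_width: 0.0139
gripper_force: 0.0
```

Call:
{"method": "jog_arm", "body": {"hand": [0.014,0.014,0.014,0.014,0.014], "travel": [[-0.0038,0.0046,0],[-0.0038,0.0046,0.001],[-0.0038,0.0046,0.0017],[-0.0038,0.0046,0.0017],[-0.0038,0.0046,0.0017]], "yaw": [0,0,0,0,0]}}

```text
time_s: 4.0
position: [0.602, 0.0379, 0.0755]
tool_rot: [[-0.636, 0.771, -0.0], [0.771, 0.636, 0.0], [0.0, -0.0, -1.0]]
ft_force: [-0.5, -0.2, -0.1]
grip_width: 0.0142
gripper_force: 0.0
```

Run:
```python
from h import *
o=env.observe(); im=env.get_image('wrist')[:,:,::-1].copy(); s=env.get_image('side')[:,:,::-1]
cv2.imwrite('pics/w3.png',np.hstack([cv2.resize(im,(480,360)),cv2.resize(s[150:270,250:350],(300,360))]))
```

```text
(no output)
```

View pics/w3.png

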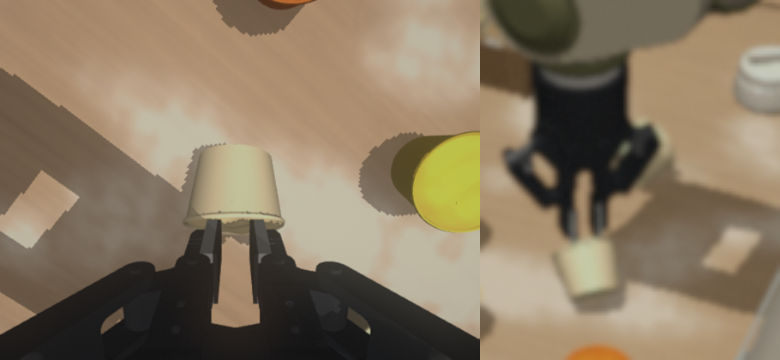

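The fingertips are at the rim around (232,222) and the cup still looks mostly down. I'll work out whether it has moved.

Run:
```python
from h import *
o=env.observe()
k=1/.857
print(o['position'],o['ft_force'])
print('baseTop z.043',ray('wrist',235*k,145*k,.043,o).round(3),'rim top z.059',ray('wrist',234*k,213*k,.059,o).round(3),'tip(256 row)',ray('wrist',234*k,220*k,o['position'][2]-.017,o).round(3))
import pickle
o=pickle.load(open('o2.pkl','rb'))
print('before: baseTop',ray('wrist',240*k,73*k,.043,o).round(3),'rim',ray('wrist',238*k,145*k,.059,o).round(3))
```

```text
[0.60192921 0.03811535 0.07558869] [ 0.89698016 -0.3649173   0.82071275]
baseTop z.043 [0.574 0.072 0.043] rim top z.059 [0.593 0.048 0.059] tip(256 row) [0.596 0.045 0.059]
before: baseTop [0.585 0.059 0.043] rim [0.607 0.031 0.059]
```

The rim has moved about 22 mm and the base about 17 mm, so the cup is being pushed and is starting to tilt. I continue.

Call:
{"method": "jog_arm", "body": {"hand": [0.014,0.014,0.014,0.014,0.014], "travel": [[-0.0038,0.0046,0.001],[-0.0038,0.0046,0.001],[-0.0038,0.0046,0.001],[-0.0038,0.0046,0],[0,0,0]], "yaw": [0,0,0,0,0]}}

```text
time_s: 4.72
position: [0.5868, 0.0564, 0.0784]
tool_rot: [[-0.637, 0.771, -0.0], [0.771, 0.637, 0.0], [0.0, -0.0, -1.0]]
ft_force: [-0.0, -0.0, -0.1]
grip_width: 0.014
gripper_force: 0.0
```

Run:
```python
from h import *
o=env.observe(); im=env.get_image('wrist')[:,:,::-1].copy(); s=env.get_image('side')[:,:,::-1]
cv2.imwrite('pics/w4.png',np.hstack([cv2.resize(im,(480,360)),cv2.resize(s[150:270,250:350],(300,360))]))
```

```text
(no output)
```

View pics/w4.png

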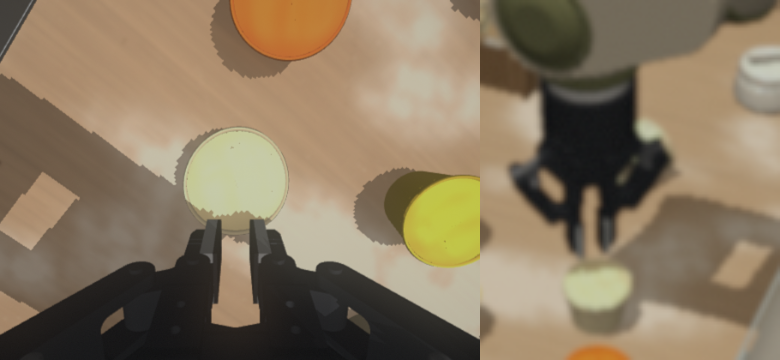

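f1 now stands upright: its round top is visible at (236,180). Next is f2.

Call:
{"method": "jog_arm", "body": {"hand": [0.014,0.014,0.014,0.014,0.014], "travel": [[0.004,-0.005,0.03],[0.003,-0.01,0.02],[0.001,-0.03,0],[0.001,-0.03,0],[0.001,-0.03,0]], "yaw": [0,-0.104,-0.104,-0.104,-0.104]}}

```text
time_s: 5.45
position: [0.5972, -0.0502, 0.1284]
tool_rot: [[-0.267, 0.964, 0.0], [0.964, 0.267, -0.0], [-0.0, 0.0, -1.0]]
ft_force: [0.3, -0.7, -0.7]
grip_width: 0.014
gripper_force: 0.0
```

Call:
{"method": "jog_arm", "body": {"hand": [0.014,0.014,0.014,0.014,0.014], "travel": [[0.001,-0.035,0],[0.001,-0.035,0],[0.001,-0.036,0],[0.001,-0.02,-0.02],[0,0,-0.02]], "yaw": [-0.104,-0.104,-0.104,-0.104,-0.104]}}

```text
time_s: 6.08
position: [0.6011, -0.1771, 0.0878]
tool_rot: [[0.249, 0.968, 0.001], [0.968, -0.249, -0.001], [-0.0, 0.001, -1.0]]
ft_force: [0.7, 0.1, -1.0]
grip_width: 0.0141
gripper_force: 0.0
```

Run:
```python
from h import *
import pickle
o=env.observe(); im=env.get_image('wrist')[:,:,::-1].copy(); pickle.dump(o,open('o5.pkl','wb'))
cv2.imwrite('pics/w5.png',im); print(o['position'])
```

```text
[ 0.60113884 -0.17705841  0.08783159]
```

View pics/w5.png

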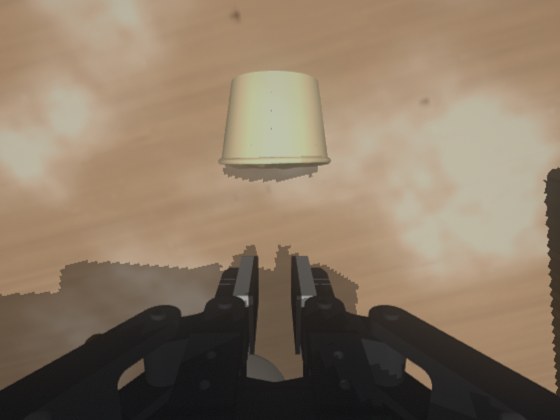

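The cup is centred and aligned, with its rim from (220,162) to (330,162). I repeat the same push, this time along (0.25,0.97).

Call:
{"method": "jog_arm", "body": {"hand": [0.014,0.014,0.014,0.014,0.014], "travel": [[0,0,-0.012],[0,0,-0.008],[0.002,0.0077,0],[0.002,0.0077,0],[0.002,0.0077,0]], "yaw": [0,0,0,0,0]}}

```text
time_s: 6.75
position: [0.6075, -0.1511, 0.0689]
tool_rot: [[0.243, 0.97, 0.001], [0.97, -0.243, -0.0], [-0.0, 0.001, -1.0]]
ft_force: [0.0, 0.3, 0.4]
grip_width: 0.0145
gripper_force: 0.0
```

Call:
{"method": "jog_arm", "body": {"hand": [0.014,0.014,0.014,0.014,0.014], "travel": [[0.0015,0.0058,0],[0.0015,0.0058,0.001],[0.0015,0.0058,0.0017],[0.0015,0.0058,0.0017],[0.0015,0.0058,0.0017]], "yaw": [0,0,0,0,0]}}

```text
time_s: 7.38
position: [0.6147, -0.1226, 0.0747]
tool_rot: [[0.244, 0.97, 0.0], [0.97, -0.244, 0.0], [0.0, 0.0, -1.0]]
ft_force: [0.2, -0.0, -0.1]
grip_width: 0.014
gripper_force: 0.0
```

Call:
{"method": "jog_arm", "body": {"hand": [0.014,0.014,0.014,0.014,0.014], "travel": [[0.0015,0.0058,0.001],[0.0015,0.0058,0.001],[0.0015,0.0058,0.001],[0.0015,0.0058,0],[0,0,0]], "yaw": [0,0,0,0,0]}}

```text
time_s: 8.0
position: [0.6207, -0.0993, 0.0775]
tool_rot: [[0.243, 0.97, -0.0], [0.97, -0.243, 0.0], [0.0, -0.0, -1.0]]
ft_force: [-0.2, 0.2, -0.0]
grip_width: 0.014
gripper_force: 0.0
```

Run:
```python
from h import *
o=env.observe(); im=env.get_image('wrist')[:,:,::-1].copy(); s=env.get_image('side')[:,:,::-1]
cv2.imwrite('pics/w6.png',np.hstack([cv2.resize(im,(480,360)),cv2.resize(s[150:270,250:350],(300,360))]))
```

```text
(no output)
```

View pics/w6.png

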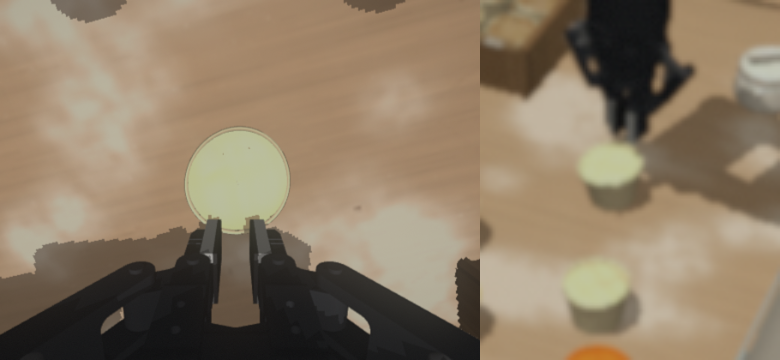

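Both cups stand: f2's round top is at (238,180) in the wrist view, and both appear upright in the side view. I raise the arm clear and check distances.

Call:
{"method": "jog_arm", "body": {"hand": [0.014,0.014,0.014,0.014,0.014], "travel": [[-0.002,-0.006,0.03],[0,-0.01,0.04],[0,-0.02,0.04],[0,-0.02,0.02],[0,0,0]], "yaw": [0,0,0,0,0]}}

```text
time_s: 8.72
position: [0.6189, -0.1571, 0.2087]
tool_rot: [[0.245, 0.969, 0.003], [0.969, -0.245, -0.001], [-0.001, 0.003, -1.0]]
ft_force: [-0.5, 0.4, -1.2]
grip_width: 0.0139
gripper_force: 0.0
```

Run:
```python
from h import *
o=env.observe(); im=env.get_image('side')[:,:,::-1].copy(); cv2.imwrite('pics/s7.png',im); print(o['time_s'],o['position'],o['ft_force'])
s0={'f1':(.583,.057),'f2':(.621,-.097)}
k=3.0
for n,u,v in (('f1',250+118/k,150+277/k),('f2',250+131/k,150+157/k)):
    p=ray('side',u,v,.042); print(n,p.round(3),'moved',np.hypot(*(p[:2]-s0[n])).round(3))
```

```text
8.725 [ 0.61885206 -0.15710814  0.20868734] [-0.51239407  0.39069985 -1.2110377 ]
f1 [0.578 0.066 0.042] moved 0.01
f2 [ 0.631 -0.084  0.042] moved 0.016
```

View pics/s7.png

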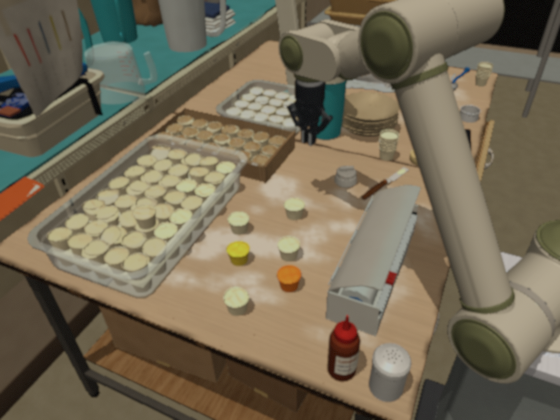

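Both cups stand, at (289,247) and (294,208). The other cups and the timer are where they were, and the arm is clear.

```bash
python3 -c "
from rig import env
print(env.close_job())"
```

```text
the job is handed in; nothing more can be done
None
```

Both fallen cups are upright again, each moved well under 100 mm by my camera estimate, the standing cups and timer were left alone, and I handed the job in at about 9 s; no verdict was shown.

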